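# Measure a monitor-arm pole with the caliper on its bench stand

## Task

Measure the diameter of the cut piece of monitor-arm pole so that the right clamp can be ordered: stand it upright on the stand's plate between the open caliper jaws, well within the length of the jaws, and let go of it. Then slide the caliper's slider up by feel until the pole is held between both jaws with about 4 N, never more than 8 N and without rocking the slider on its beam. Let go and leave the jaws closed on the upright pole; do not disturb the can, tumbler, charger and carton.

Things in the scene. Friction and masses are not known exactly. Their poses are not given: they have to be found in the camera images.
- pole_center (a point): The part to measure: a straight round cut of aluminium monitor-arm pole with a flat black end cap on top, standing upright on the desk, 90 mm tall, 0.1 to 0.2 kg. Its diameter is somewhere between 30 and 40 mm and is what the caliper must find. This point is on its axis half-way up, 45 mm above its foot; z is its axis.
- pole: The same piece of pole; origin at the centre of its foot, z along its axis.
- stand: Bench stand screwed to the desk; a digital caliper is clamped flat on it, face up, beam level. Origin at desk level, on the beam's centre line, straight below the fixed jaw's measuring face. x points across the beam, away from the outside jaws (they point to -x); the 16 mm wide beam runs from y = 30 to -262 mm; the slider closes towards +y.
- fixed_jaw: Fixed part of the caliper (steel head, outside jaw, beam); origin and axes of the stand. Head: x -20 to 20, y 0 to 34 mm, 27 to 41 mm above the desk. The jaw's flat measuring face lies in the plane y = 0, from x = -20 mm to the tip at x = -62 mm, 30 to 38 mm above the desk; the jaw is up to 18 mm thick behind it.
- moving_jaw: Outside jaw of the slider, mirror image of the fixed jaw: its face looks to +y, from x = -20 mm to the tip at x = -62 mm, 30 to 38 mm above the desk; up to 18 mm thick behind the face. Origin at desk level on the beam's centre line, below its face.
- slider_grip (a point): Slider: a grey block with display, 40 mm across the beam, 85 mm along it, 27 to 41 mm above the desk. The point: on the beam's centre line, 34 mm up, 55 mm behind the moving jaw's face, where its flat sides can be pinched. It slides along y of the stand with some 2.4 N friction and stays put. Lock screw on its +x side 12 mm, thumb roller on its -x side 80 mm behind the face, each 9 mm out.
- opening (a joint): Opening of the caliper in m: gap between the two measuring faces, 0 shut, up to 0.110; starts between 0.056 and 0.085. Grows as the slider moves to -y of the stand.
- rock (a joint): Rocking of the slider on the beam about the vertical, in rad, 0 when the jaws are parallel; positive: the moving jaw's tip swings back, away from the fixed jaw, as when the pole presses on it. The play is sprung to 0 with about 18 N m per rad: a pole 36 mm from the beam's centre line rocks it 0.002 rad per newton. Keep it under 0.025.
- drink_can: Red drink can, 66 mm across, 116 mm tall, standing on the desk; origin at the centre of its base. Leave it alone.
- tumbler: Light blue open tumbler, 90 mm across, 110 mm tall, standing on the desk; origin at the centre of its base. Leave it alone.
- charger: Black multi-port charger block 85 by 170 by 45 mm lying on the desk beyond the stand; origin at the centre of its underside. Leave it alone.
- carton: Small brown carton 170 by 55 by 40 mm lying on the desk; origin at the centre of its underside. Leave it alone.
- plate_top (a point): Spot on top of the stand's dark steel plate (10 mm above the desk) between the jaws, at x = -36, y = -24 mm of the stand: where the pole is to stand. Same axes as the stand. The plate spans x -85 to 50, y -255 to 65 mm of the stand. Clamp posts with black knobs (30 by 24 mm, up to 59 mm above the desk) stand on the beam at y = 20 and y = -238 mm.
Mind the look-alikes: they are no part of the job. Of the things that look like the pole, take the one that is nearest to the robot's base at the start.

How it is judged:
By the outcome, as a careful person would: the job done as asked, in the order asked, and still so for the second after the job is handed in, with the robot touching nothing.
It also fails if it takes over 58 s, if anything falls off the work surface, if the arm or the gripper's body presses on something with over 40 N, if the wrist force passes 120 N, or if a joint passes its speed limit or range.

## Robot

A 6-joint arm with a two-finger parallel gripper is mounted at the origin on the work surface. World frame = base frame: x ahead of the robot, y to its left, z up, the work surface at z = 0. Lengths are in m, angles in rad, forces in N, time in s.
With the tool pointing down it reaches from about 0.375 to 0.975 m from the base axis. Payload 3.8 kg.
Tool frame: the origin (TCP) lies midway between the tips of the shut fingers; the grasp point (between the pads) lies 19 mm behind it; x points along the fingers, y is the direction in which the jaws open and shut, and the axes are right-handed (so a half turn about x gives the same grasp; the last joint's range is limited). The gripper opens to 88 mm and grips with 3 to 60 N. Pads are 18 mm wide; open, the fingers measure 123 mm over their backs; the gripper's body (75 mm by 187 mm) begins 45 mm behind the grasp point.
Start: joints at [1.232, 0.264, 1.604, -0, 1.274, -0.037], TCP at [0.201, 0.644, 0.199] pointing down, gripper open.
Joint ranges: [-2.63, 2.63], [-0.94, 2.18], [0.31, 2.57], [-1.31, 4.45], [0, 2.66], [-2.55, 2.55]. Speed limits (rad/s): [2.57, 2.57, 3.14, 3.14, 3.14, 3.14].

## Interface

Orientations are given as a rotation vector (axis times angle).
In Python, from cell import manip, inverse_kinematics, cams, order gives the robot as it stands. Calls block until the motion is done:
- manip.move_pose(position, orientation): joint-space move of the TCP to a pose.
- manip.move_linear(position, rate=0.15, rot=None): straight line of the TCP; rot=None keeps the orientation; rate is the mean speed in m/s.
- manip.set_joints(angles): joint-space move.
- manip.set_gripper(opening, force=None): finger opening in m; force is the grip in N (None keeps the last); returns when the fingers have stopped.
- manip.dwell(seconds).
- inverse_kinematics(position, orientation): joint angles nearest the present ones, or None.
- manip.state(): the state.
- cams.capture(name): name is "scene" or "top" or "wrist"; returns a dict with "image" (480x640x3 uint8, blue, green, red), "z_map" (480x640 float32, m along the optical axis (not along the pixel's ray), 0 where there is no reading), "intrinsics" (3x3 intrinsics, pixels), "position" and "orientation" of the camera in the world; the wrist camera has in their place "T_tool_cam" (4x4, takes a point from camera to tool coordinates, whose origin is the TCP and whose axes are the tool frame's). Camera axes: x right, y down, z forward; pixel columns grow to the right and rows downward; lengths in m; the calibration is good to about 2 mm. A picture is of the moment at which its call begins: read the wrist's pose just before it.
A pose or a line that the arm cannot do raises manip.IKError and nothing moves.
- order.close_job(): hands the job in, once; it reports no verdict.
The state is a dict: "clock": time; "joint_pos": joint angles; "joint_velocities": joint speeds; "tau": joint torques, N m; "tool_pos": TCP position; "tcp_rot": TCP orientation; "contact_force": force on the tool from outside, world axes, zero at the start; "moment": the same for the moment, N m; "gripper_width": finger opening in m.
Only numpy, scipy, OpenCV 4.12 (cv2) and the standard library are available. Lean on these libraries where they do the work, as an engineer would, in place of code of your own. Each camera call takes 0.05 s, during which the arm holds its last target. There are 200 camera calls.

## Working session

There is one attempt and no reset: what is moved stays moved. The work goes in short steps, each a Python script; the robot and the scene stay as the last script left them, time stands still between calls to the robot, and variables do not carry over. Pictures are saved under pics/ and viewed, about 8 in all and at most 12, crops included, and the job is handed in when it is done.

```bash
ls; mkdir -p pics; cat > h.py <<'E'
import numpy as np, cv2
from scipy.spatial.transform import Rotation as R
from cell import manip, inverse_kinematics, cams, order
def rotm(o):
    o=np.array(o,float)
    return o if o.shape==(3,3) else R.from_rotvec(o).as_matrix()
def cap(name):
    s=manip.state(); c=cams.capture(name)
    if name=="wrist":
        T=np.eye(4); T[:3,:3]=rotm(s["tcp_rot"]); T[:3,3]=s["tool_pos"]; T=T@c["T_tool_cam"]
    else:
        T=np.eye(4); T[:3,:3]=rotm(c["orientation"]); T[:3,3]=c["position"]
    K=c["intrinsics"]; z=c["z_map"]; v,u=np.mgrid[:480,:640]
    P=np.stack([(u-K[0,2])/K[0,0]*z,(v-K[1,2])/K[1,1]*z,z],-1)@T[:3,:3].T+T[:3,3]
    P[z==0]=np.nan
    return c["image"],P,T,K
def ray(T,K,u,v,h):
    d=T[:3,:3]@np.array([(u-K[0,2])/K[0,0],(v-K[1,2])/K[1,1],1]); return T[:3,3]+d*(h-T[2,3])/d[2]
E
python3 - <<'E'
from h import *
for n in("scene","top"):
    im,P,T,K=cap(n); cv2.imwrite(f"pics/{n}0.png",im); np.savez(f"{n}0.npz",P=P,T=T,K=K,im=im); print(n,T.round(3).tolist(),K.tolist())
s=manip.state(); print(s)
E
```

```text
pics
scene [[0.448, 0.697, -0.561, 1.204], [0.894, -0.355, 0.273, -0.324], [-0.009, -0.624, -0.782, 0.913], [0.0, 0.0, 0.0, 1.0]] [[495.4389575551349, 0.0, 318.837008096807], [0.0, 495.4389575551349, 234.18452634406245], [0.0, 0.0, 1.0]]
top [[0.017, -0.993, 0.12, 0.427], [-1.0, -0.018, -0.005, -0.007], [0.007, -0.12, -0.993, 1.327], [0.0, 0.0, 0.0, 1.0]] [[560.359667767584, 0.0, 324.6464086465525], [0.0, 560.359667767584, 237.50258720389945], [0.0, 0.0, 1.0]]
{'clock': 0.1, 'joint_pos': array([ 1.23210043e+00,  2.64667178e-01,  1.60524231e+00,  1.92173261e-07,
        1.27372353e+00, -3.69061794e-02]), 'joint_velocities': array([ 0.00026822,  0.00058017, -0.00330928,  0.00068883, -0.00067155,
       -0.00102574]), 'tau': array([ 6.33624131e-04, -5.03619540e+01, -3.58072186e+01,  7.30250753e-02,
        2.33276625e-02, -3.44517571e-05]), 'tool_pos': array([0.20039132, 0.64379888, 0.19801714]), 'tcp_rot': array([ 0.23529558,  1.55816824, -0.23845415]), 'contact_force': array([ 0.27598679,  0.88090917, -0.18484864]), 'moment': array([-0.03791036, -0.00378578, -0.01906406]), 'gripper_width': 0.08826006322629248}
```

View pics/top0.png

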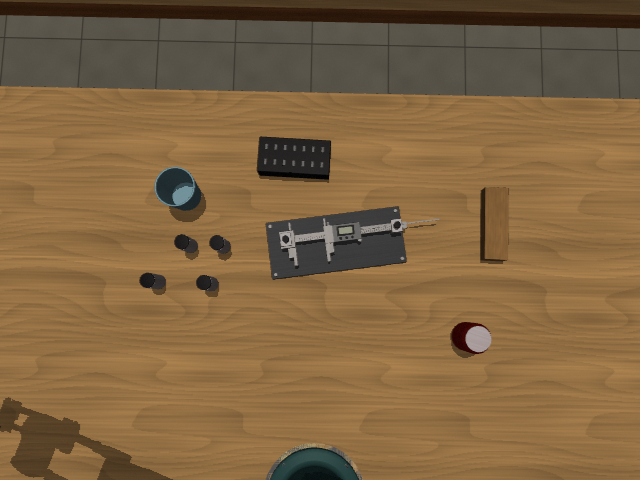

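View pics/scene0.png

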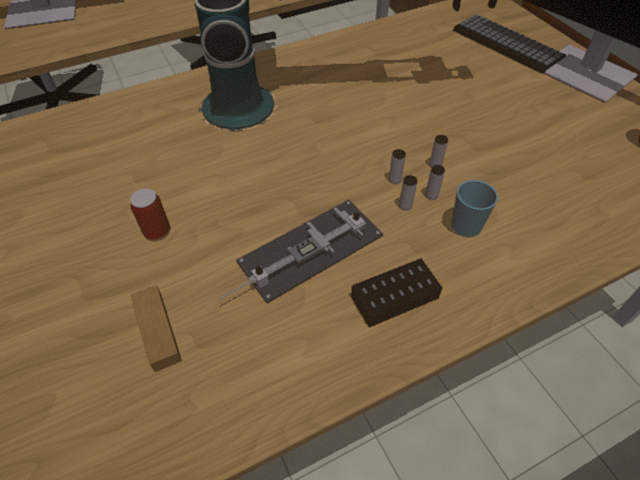

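Top view: four pole-like pieces, with caps at (185,242), (218,243), (150,280) and (205,283). The caliper's fixed jaw is at the left (292,245), the moving jaw is at (328,240), and the jaws point toward the robot. Next I'll measure these and enlarge a crop.

```bash
python3 - <<'E'
import numpy as np,cv2
from h import ray
d=np.load("top0.npz");P,T,K,im=d["P"],d["T"],d["K"],d["im"]
s=np.load("scene0.npz");PS=s["P"]
for n,Q in(("top",P),("scene",PS)):
    m=((Q[...,2]>.075)&(Q[...,2]<.105)&(Q[...,1]>.15)&(Q[...,1]<.6)&(Q[...,0]>.2)&(Q[...,0]<.8)).astype(np.uint8)
    k,l,st,c=cv2.connectedComponentsWithStats(m)
    for i in range(1,k):
        q=Q[l==i]
        if len(q)>15:
            t=q[q[:,2]>np.median(q[:,2])-.004] if n=="top" else q
            p=np.median(t,0); print(n,c[i].round(),len(q),p.round(4),"r",np.hypot(*p[:2]).round(3),"ext",np.ptp(t,0).round(3),"zmax",q[:,2].max().round(3))
a=cv2.resize(im[195:300,255:445],None,fx=4,fy=4,interpolation=cv2.INTER_CUBIC)
b=cv2.resize(im[225:300,130:240],None,fx=2.5,fy=2.5,interpolation=cv2.INTER_CUBIC)
o=np.zeros((600,800,3),np.uint8);o[:a.shape[0],:a.shape[1]]=a;o[420:420+180,:b.shape[1]]=b[:180]
si=cv2.resize(s["im"][130:220,375:460],None,fx=2,fy=2,interpolation=cv2.INTER_CUBIC);o[420:600,400:400+si.shape[1]]=si
cv2.imwrite("pics/crop1.png",o)
# plate corners screws
for u,v in((269,226),(395,211),(402,259),(276,274)): print("screw",ray(T,K,u,v,.01).round(4))
E
```

```text
top [167. 180.] 241 [0.708  0.3496 0.096 ] r 0.79 ext [0.073 0.069 0.018] zmax 0.105
top [189. 198.] 88 [0.6558 0.2873 0.0968] r 0.716 ext [0.054 0.041 0.017] zmax 0.104
top [182. 242.] 200 [0.5636 0.3046 0.091 ] r 0.641 ext [0.033 0.033 0.011] zmax 0.098
top [217. 242.] 198 [0.5628 0.2266 0.0912] r 0.607 ext [0.032 0.033 0.011] zmax 0.098
top [147. 280.] 209 [0.4764 0.376  0.0914] r 0.607 ext [0.031 0.034 0.012] zmax 0.099
top [204. 282.] 202 [0.4742 0.2521 0.0913] r 0.537 ext [0.031 0.032 0.01 ] zmax 0.098
scene [440. 141.] 146 [0.4819 0.37   0.0874] r 0.608 ext [0.032 0.038 0.017] zmax 0.092
scene [398. 155.] 150 [0.4798 0.2465 0.0875] r 0.539 ext [0.032 0.034 0.018] zmax 0.093
scene [437. 171.] 162 [0.5681 0.2995 0.0871] r 0.642 ext [0.035 0.033 0.017] zmax 0.093
scene [409. 182.] 174 [0.5683 0.2216 0.0874] r 0.61 ext [0.036 0.033 0.017] zmax 0.092
scene [478. 191.] 399 [0.6607 0.3497 0.0904] r 0.748 ext [0.071 0.068 0.03 ] zmax 0.105
scene [471. 210.] 334 [0.7113 0.2852 0.0904] r 0.766 ext [0.074 0.062 0.03 ] zmax 0.105
screw [0.6123 0.1187 0.01  ]
screw [ 0.6539 -0.1802  0.01  ]
screw [ 0.5395 -0.1969  0.01  ]
screw [0.4989 0.099  0.01  ]
```

View pics/crop1.png

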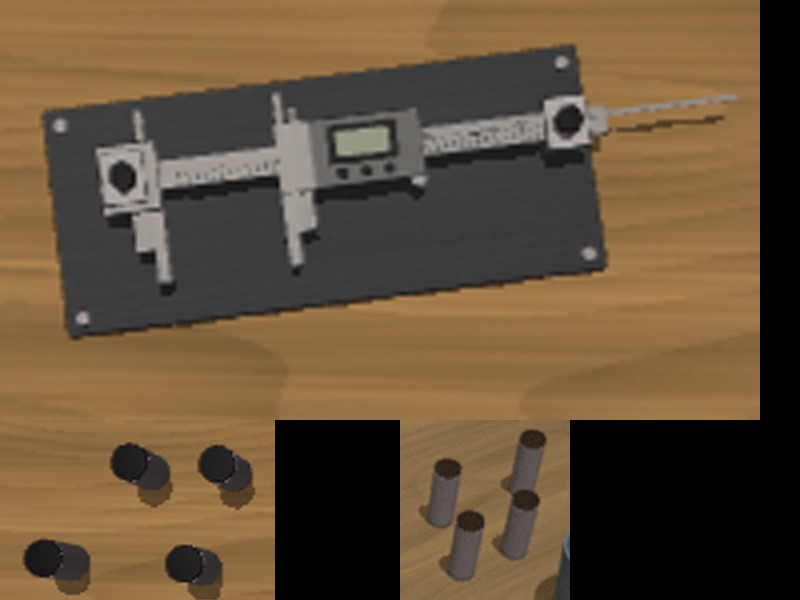

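Pole candidates by distance from the base: (204,282) at r=0.538, (217,242) at 0.608, (147,280) at 0.608 and (182,242) at 0.641. The crop confirms four identical capped poles, so the target is the one at top pixel (204,282), world ≈ (0.477, 0.249). Stand yaw is about 7.9°. I'll take wrist views over the stand and then over the pole.

```bash
cat >> h.py <<'E'
def down(yaw,sgn=1):
    y=sgn*np.array([np.cos(yaw),np.sin(yaw),0]); x=np.array([0,0,-1.]); return R.from_matrix(np.stack([x,y,np.cross(x,y)],1)).as_rotvec()
E
python3 - <<'E'
from h import *
c=cams.capture("wrist"); print(c["T_tool_cam"].round(3).tolist(), c["intrinsics"][0,0])
s=manip.state(); print(rotm(s["tcp_rot"]).round(2).tolist())
yaw=np.radians(7.9)
for sg in(1,-1):
    for p in([.477,.249,.2],[.53,.0,.27],[.53,.0,.02],[.53,.03,.05]):
        q=inverse_kinematics(p,down(yaw,sg)); print(sg,p,None if q is None else np.round(q,2))
E
```

```text
[[0.0, -0.298, 0.955, -0.185], [1.0, -0.0, -0.0, -0.0], [0.0, 0.955, 0.298, -0.077], [0.0, 0.0, 0.0, 1.0]] 335.45649639056984
[[-0.0, 0.3, 0.95], [-0.0, 0.95, -0.3], [-1.0, -0.0, -0.0]]
1 [0.477, 0.249, 0.2] [0.43 0.   1.9  0.   1.24 0.3 ]
1 [0.53, 0.0, 0.27] [-0.05 -0.05  1.82  0.    1.37 -0.18]
1 [0.53, 0.0, 0.02] [-0.05  0.18  2.07  0.    0.89 -0.18]
1 [0.53, 0.03, 0.05] [ 0.01  0.14  2.05  0.    0.95 -0.13]
-1 [0.477, 0.249, 0.2] None
-1 [0.53, 0.0, 0.27] None
-1 [0.53, 0.0, 0.02] None
-1 [0.53, 0.03, 0.05] None
```

```bash
python3 - <<'E'
from h import *
yaw=np.radians(7.9)
manip.move_pose([.56,-.03,.16],down(yaw))
im,P,T,K=cap("wrist"); np.savez("w1.npz",P=P,T=T,K=K,im=im); cv2.imwrite("pics/w1.png",im)
print(manip.state()["clock"],T.round(3).tolist())
manip.move_pose([.477,.249,.18],down(yaw))
im,P,T,K=cap("wrist"); np.savez("w2.npz",P=P,T=T,K=K,im=im)
m=(P[...,2]>.083)&(P[...,2]<.1)&(np.hypot(P[...,0]-.477,P[...,1]-.249)<.035)
q=P[m]; print(len(q),q.mean(0),(q.max(0)+q.min(0))/2,np.ptp(q,axis=0)); v,u=np.nonzero(m);print(u.min(),u.max(),v.min(),v.max())
print(manip.state()["clock"])
cv2.imwrite("pics/w2.png",im)
E
```

```text
2.9 [[0.99, 0.132, 0.042, 0.55], [0.138, -0.945, -0.295, 0.047], [0.0, 0.298, -0.955, 0.345], [0.0, 0.0, 0.0, 1.0]]
1188 [0.47351239 0.25289428 0.08898145] [0.47347925 0.25220933 0.08717284] [0.03276942 0.03267984 0.00831825]
295 333 208 246
4.075
```

View pics/w1.png

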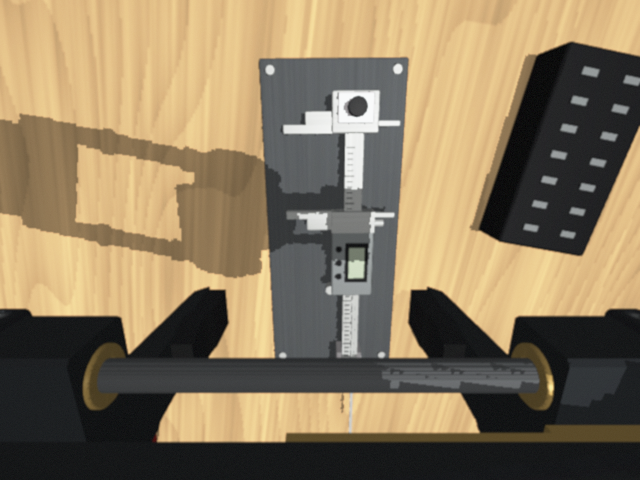

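View pics/w2.png

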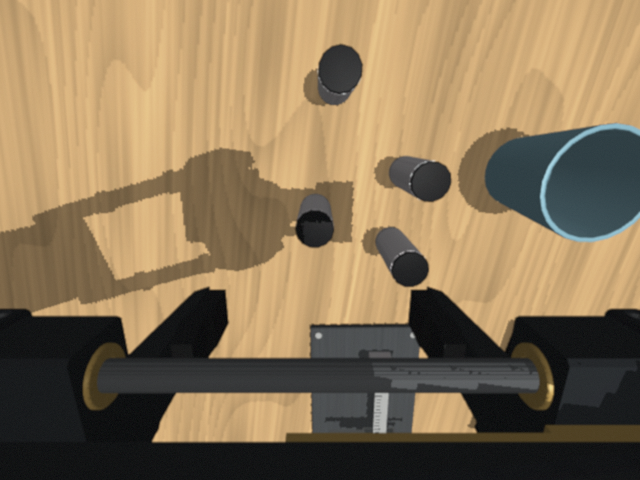

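The wrist view shows the fixed jaw face near v≈130 (tip at (284,129)), the moving jaw at v≈213, the slider to (371,293), and plate screws at (270,70), (398,69), (283,355) and (381,355). In w2 the target cap is at (315,228) → (0.474, 0.252), which agrees with the top camera. I'll use an enlarged crop for the caliper geometry.

```bash
python3 - <<'E'
from h import np,cv2,ray
d=np.load("w1.npz");P,T,K,im=d["P"],d["T"],d["K"],d["im"]
cv2.imwrite("pics/crop2.png",cv2.resize(im[85:235,275:410],None,fx=4,fy=4,interpolation=cv2.INTER_CUBIC))
s=[ray(T,K,u,v,.01) for u,v in((270,70),(398,69),(283,355),(381,355))]
for p in s: print("screw",p.round(4))
for a,b in((2,0),(3,1)): 
    e=s[b]-s[a]; print("yaw",np.degrees(np.arctan2(-e[0],e[1])),np.hypot(*e[:2]))
e=s[1]-s[0];print(np.degrees(np.arctan2(e[1],e[0])),np.hypot(*e[:2]))
# beam/slider pts by depth
Z=P[...,2]
for lab,lo,hi in(("slider",225,290),("head",95,130)):
    q=P[lo:hi,320:385].reshape(-1,3);q=q[(q[:,2]>.034)&(q[:,2]<.048)];print(lab,len(q),q.min(0).round(4),q.max(0).round(4),np.median(q,0).round(4))
q=P[60:340,255:415];q=q[(np.abs(q[...,2]-.01)<.006)];g=im[60:340,255:415]
(c,w,a)=cv2.minAreaRect((P[60:350,255:415][(np.abs(P[60:350,255:415,2]-.01)<.004)&(im[60:350,255:415].max(-1)<110)][:,:2]*1000).astype(np.float32));print("plate",c,w,a)
E
```

```text
screw [0.499  0.0997 0.01  ]
screw [0.6129 0.1164 0.01  ]
screw [ 0.5429 -0.1968  0.01  ]
screw [ 0.6561 -0.181   0.01  ]
yaw 8.427167797000934 0.299650849649558
yaw 8.257168068288237 0.30050447280121106
8.367751371210872 0.11516142477526244
slider 2769 [ 0.5625 -0.0941  0.0343] [ 0.6209 -0.0216  0.0433] [ 0.596  -0.0548  0.0405]
head 1538 [0.5485 0.0554 0.0341] [0.6052 0.0888 0.0468] [0.5714 0.0685 0.0409]
plate (575.4515380859375, -33.240142822265625) (134.07852172851562, 302.2457580566406) 8.345547676086426
```

View pics/crop2.png

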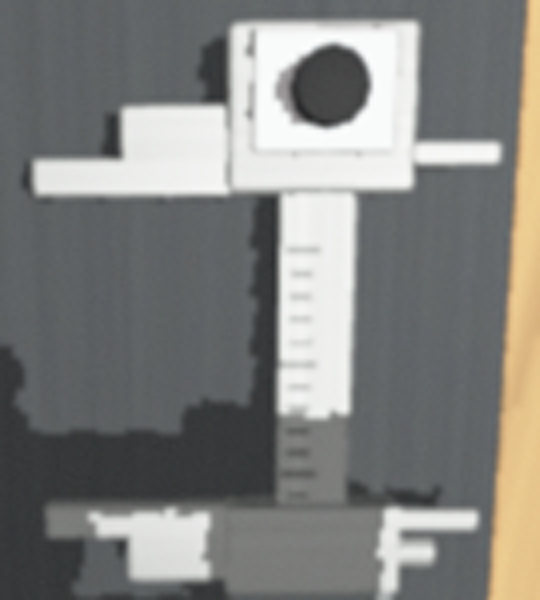

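Yaw is 8.35°. The screw spacing comes out at 300 × 115 mm, as expected for the plate size. Next I check the jaw pixels against the derived origin, then pick.

```bash
cat >> h.py <<'E'
YAW=np.radians(8.35); ORG=np.array([.5805,.0563])
XS=np.array([np.cos(YAW),np.sin(YAW)]); YS=np.array([-np.sin(YAW),np.cos(YAW)])
def S(x,y,z): return np.append(ORG+x*XS+y*YS,z)
def inS(p): d=np.array(p[:2])-ORG; return np.array([d@XS,d@YS])
ROT=down(YAW)
E
python3 - <<'E'
from h import *
d=np.load("w1.npz");T,K=d["T"],d["K"]
for n,u,v,h in(("tip",283.3,132,.038),("headcornerR",275+413/4,85+187/4,.041),("headcornerL",275+230/4,85+187/4,.041),("movtip",275+47/4,85+504/4,.038),("sl L",331,292,.041),("sl R",371,293,.041)):
    print(n,(inS(ray(T,K,u,v,h))*1000).round(1))
manip.set_gripper(.068,20)
manip.move_pose([.474,.252,.12],ROT)
manip.move_linear([.474,.252,.045],.1)
f0=manip.state()["contact_force"]
w=manip.set_gripper(.02,20)
s=manip.state();print(s["gripper_width"],s["contact_force"]-f0,s["clock"],s["tool_pos"])
manip.move_linear([.474,.252,.15],.12)
s=manip.state();print(s["gripper_width"],s["contact_force"]-f0,s["clock"])
E
```

```text
tip [-61.7   1.2]
headcornerR [20.2  0.7]
headcornerL [-19.1   1. ]
movtip [-61.1 -68.5]
sl L [ -19.6 -150. ]
sl R [  20.1 -151.3]
0.0326327105109215 [-1.10974197  0.44773001  0.85197512] 6.4417 [0.47406796 0.25203809 0.0451662 ]
0.03246933705931761 [-0.81626482  0.12458523 -1.45554476] 7.4667
```

The derived frame agrees to about 1 mm (fixed tip at x=-61.7; opening ≈ 69 mm). The pole is gripped at ≈ 32.5 mm wide, with its weight showing in the force reading. Now placing.

```bash
python3 - <<'E'
from h import *
manip.move_linear(S(-.036,-.0235,.15),.2)
im,P,T,K=cap("wrist"); cv2.imwrite("pics/w3.png",im[60:400,200:460])
manip.move_linear(S(-.036,-.0235,.060),.1)
manip.dwell(.2)
f0=manip.state()["contact_force"]
z=.060
while z>.0505:
    z-=.0007; manip.move_linear(S(-.036,-.0235,z),.02)
    s=manip.state(); f=(s["contact_force"]-f0)[2]
    if f>3: break
print(z,f,s["clock"],s["gripper_width"],inS(s["tool_pos"]))
manip.set_gripper(.055,10)
manip.dwell(.2)
manip.move_linear(S(-.036,-.0235,.12),.1)
manip.move_linear(S(0,-.124,.16),.15)
im,P,T,K=cap("wrist"); cv2.imwrite("pics/w4.png",im); np.savez("w4.npz",P=P,T=T,K=K,im=im)
print(manip.state()["clock"])
m=(P[...,2]>.09)&(P[...,2]<.108)&(np.hypot(*(P[...,:2]-S(-.036,-.0235,0)[:2]).transpose(2,0,1))<.03)
q=P[m];print(len(q));print(inS(q.mean(0)),np.ptp(q,axis=0),np.median(q[:,2]))
E
```

```text
0.054400000000000004 5.5039193250384795 12.1 0.03226695574193479 [-0.03560596 -0.02357931]
14.5833
2063
[-0.03566491 -0.02393889] [0.03329696 0.03306005 0.0111381 ] 0.09911828904189607
```

View pics/w4.png

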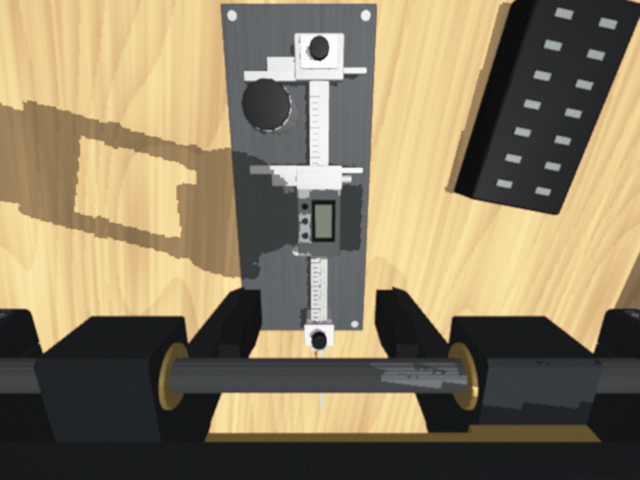

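The pole stands upright (cap at (266,105), at stand (-35.7,-23.9), top z 0.099) and clear of both jaws. Now I pinch the slider gently and feel.

```bash
cat >> h.py <<'E'
def rd(n=5):
    F=[];M=[]
    for _ in range(n):
        s=manip.state();F.append(s["contact_force"]);M.append(s["moment"]);manip.dwell(.02)
    F=np.mean(F,0);M=np.mean(M,0); return np.array([F[:2]@XS,F[:2]@YS,F[2],M[2]])
E
python3 - <<'E'
from h import *
manip.set_gripper(.07,12)
manip.move_linear(S(0,-.1235,.07),.12)
manip.move_linear(S(0,-.1235,.017),.08); manip.dwell(.2)
b=rd(10); np.save("b.npy",b); print("base",b.round(2))
manip.set_gripper(.03,12); manip.dwell(.2)
print("grip",(rd(10)-b).round(3),manip.state()["gripper_width"])
for y in np.arange(-.1225,-.1175,.001):
    manip.move_linear(S(0,y,.017),.02); s=manip.state();print(round(y,4),(rd(3)-b).round(3),inS(s["tool_pos"]).round(5))
print(manip.state()["clock"])
E
```

```text
base [-0.08 -0.19  0.15 -0.  ]
grip [ 0.044  0.028 -0.262 -0.006] 0.030130595608436356
-0.1225 [ 0.181 -0.18  -0.18   0.017] [-1.0000e-05 -1.2243e-01]
-0.1215 [-0.089  0.027 -0.293  0.039] [ 0.      -0.12142]
-0.1205 [ 0.386  0.094 -0.301 -0.009] [-2.0000e-05 -1.2044e-01]
-0.1195 [-0.118 -0.021 -0.264  0.01 ] [-0.      -0.11942]
-0.1185 [ 0.535 -0.047  0.27  -0.009] [-2.0000e-05 -1.1845e-01]
-0.1175 [-0.116  0.468 -0.227  0.02 ] [ 2.0000e-05 -1.1745e-01]
19.975
```

Width 30 mm with no force means I'm not on the 40 mm slider, so I'll look.

```bash
python3 - <<'E'
from h import *
s=manip.state();print(s["tool_pos"],s["gripper_width"],inS(s["tool_pos"]))
im,P,T,K=cap("wrist"); cv2.imwrite("pics/w5.png",im); np.savez("w5.npz",P=P,T=T,K=K,im=im)
E
```

```text
[ 0.59757779 -0.05989381  0.01702349] 0.029616664669950964 [ 2.31299907e-05 -1.17442125e-01]
```

View pics/w5.png

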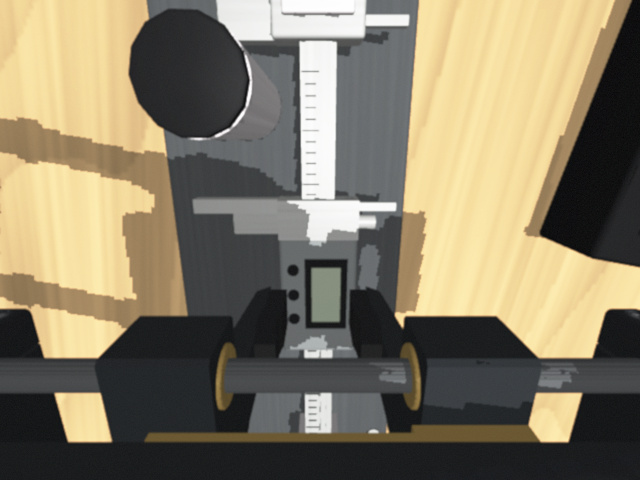

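```bash
python3 - <<'E'
from h import *
d=np.load("w5.npz");P,T,K,im=d["P"],d["T"],d["K"],d["im"]
for n,u,v,h in(("movtip",194,199,.038),("movR",396,203,.038),("fix",300,41,.041)): print(n,(inS(ray(T,K,u,v,h))*1000).round(1))
d4=np.load("w4.npz")
for n,u,v,h in(("movtip4",250,167,.038),("movR4",363,169,.038),("fix4",300,79,.041)): print(n,(inS(ray(d4["T"],d4["K"],u,v,h))*1000).round(1))
for v in (280,300,320,335):
    print(v,[(u,*(inS(P[v,u])*1000).round(0),(P[v,u,2]*1000).round(0)) for u in range(240,400,10)])
cv2.imwrite("pics/c5.png",cv2.resize(im[230:400,220:420],None,fx=3.5,fy=3.5,interpolation=cv2.INTER_CUBIC))
E
```

```text
movtip [-60.6 -68.8]
movR [ 38.7 -70.8]
fix [-7.3 -1.2]
movtip4 [-61.1 -70.4]
movR4 [ 39.8 -72.1]
fix4 [-15.2   0.5]
280 [(240, np.float64(-48.0), np.float64(-124.0), np.float64(10.0)), (250, np.float64(-42.0), np.float64(-124.0), np.float64(10.0)), (260, np.float64(-36.0), np.float64(-124.0), np.float64(9.0)), (270, np.float64(-29.0), np.float64(-124.0), np.float64(10.0)), (280, np.float64(-20.0), np.float64(-111.0), np.float64(39.0)), (290, np.float64(-14.0), np.float64(-111.0), np.float64(41.0)), (300, np.float64(-9.0), np.float64(-111.0), np.float64(40.0)), (310, np.float64(-4.0), np.float64(-111.0), np.float64(41.0)), (320, np.float64(1.0), np.float64(-110.0), np.float64(42.0)), (330, np.float64(nan), np.float64(nan), np.float64(nan)), (340, np.float64(12.0), np.float64(-111.0), np.float64(41.0)), (350, np.float64(17.0), np.float64(-111.0), np.float64(39.0)), (360, np.float64(26.0), np.float64(-125.0), np.float64(9.0)), (370, np.float64(33.0), np.float64(-124.0), np.float64(9.0)), (380, np.float64(39.0), np.float64(-124.0), np.float64(9.0)), (390, np.float64(45.0), np.float64(-1
[... 2373 characters left out ...]
78.0)), (290, np.float64(-15.0), np.float64(-144.0), np.float64(40.0)), (300, np.float64(-10.0), np.float64(-144.0), np.float64(40.0)), (310, np.float64(-4.0), np.float64(-144.0), np.float64(40.0)), (320, np.float64(1.0), np.float64(-144.0), np.float64(40.0)), (330, np.float64(7.0), np.float64(-144.0), np.float64(40.0)), (340, np.float64(12.0), np.float64(-144.0), np.float64(40.0)), (350, np.float64(18.0), np.float64(-144.0), np.float64(40.0)), (360, np.float64(15.0), np.float64(-109.0), np.float64(96.0)), (370, np.float64(19.0), np.float64(-109.0), np.float64(95.0)), (380, np.float64(23.0), np.float64(-109.0), np.float64(95.0)), (390, np.float64(26.0), np.float64(-107.0), np.float64(98.0))]
```

View pics/c5.png

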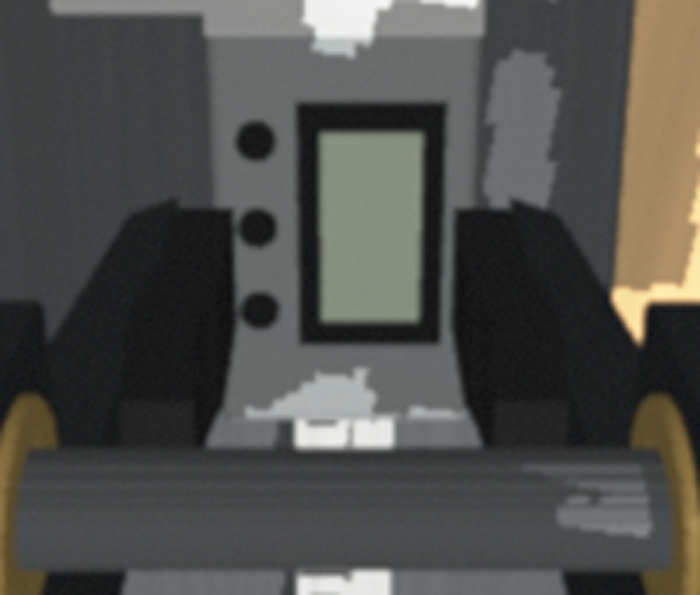

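The depth readings put the visible finger ends at z ≈ 60–70 mm while the TCP reads 17 mm, which is above the slider. I'll check this from the scene camera.

```bash
python3 - <<'E'
from h import *
im,P,T,K=cap("scene")
s=manip.state(); Tt=np.eye(4);Tt[:3,:3]=rotm(s["tcp_rot"]);Tt[:3,3]=s["tool_pos"]
def pr(p): c=T[:3,:3].T@(np.array(p)-T[:3,3]); return K[:2,:2]@(c[:2]/c[2])+K[:2,2]
for n,p in(("TCP",Tt[:3,3]),("tip+",(Tt@[0,.015,0,1])[:3]),("tip-",(Tt@[0,-.015,0,1])[:3]),("-53",(Tt@[-.053,.015,0,1])[:3])):
    u=pr(p);print(n,u.round(1)); 
q=cv2.resize(im[170:290,230:390],None,fx=5,fy=5,interpolation=cv2.INTER_CUBIC)
u=(pr(Tt[:3,3])-[230,170])*5+2; cv2.circle(q,tuple(int(x) for x in u),5,(0,0,255),1)
cv2.imwrite("pics/s2.png",q)
# finger points in tool frame from w1 (open) & w5
d=np.load("w5.npz");Q=d["P"].reshape(-1,3);Q=Q[~np.isnan(Q[:,0])]
q=(Q-Tt[:3,3])@Tt[:3,:3]; m=(np.abs(q[:,2])<.012)&(np.abs(q[:,1])<.05)&(q[:,0]<-.03)
print(len(q[m]),q[m][:,0].max(),q[m][np.argsort(-q[m][:,0])[:5]].round(4))
E
```

```text
TCP [306.5 253.1]
tip+ [310.3 257.5]
tip- [302.8 248.8]
-53 [309.7 243.1]
7975 -0.03802842390476183 [[-0.038   0.0228 -0.0078]
 [-0.0381 -0.0227 -0.0078]
 [-0.0382  0.0175 -0.0084]
 [-0.0382  0.0161 -0.0084]
 [-0.0382  0.0151  0.0094]]
```

View pics/s2.png

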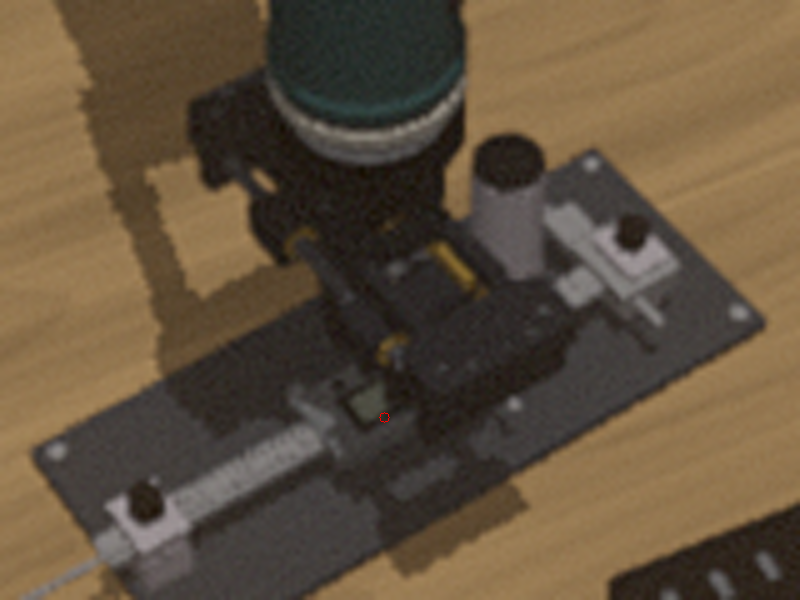

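```bash
python3 - <<'E'
from h import *
for f in("w1","w2","w4","w5"):
    d=np.load(f+".npz");T=d["T"];c=cams.capture("wrist") if f=="w1" else c
    Tt=T@np.linalg.inv(c["T_tool_cam"]); Q=d["P"].reshape(-1,3);Q=Q[~np.isnan(Q[:,0])]
    q=(Q-Tt[:3,3])@Tt[:3,:3]
    m=(np.abs(q[:,2])<.02)&(np.abs(q[:,1])<.075)&(q[:,0]>-.2)&(q[:,0]<-.033 if f=="w5" else q[:,0]<.03)
    a=q[m]; print(f,"TCP",Tt[:3,3].round(3),"finger end",a[:,0].max().round(4), "inner|y|",np.abs(a[:,1]).min().round(4))
    for lo,hi in((0,.03),(.03,.05),(.05,.07),(.07,.1)):
        b=q[(np.abs(q[:,2])<.05)&(np.abs(q[:,1])>=lo)&(np.abs(q[:,1])<hi)&(q[:,0]<(-.033 if f=="w5" else .02))]
        if len(b): print("  y",lo,hi,"max x",b[:,0].max().round(3),np.percentile(b[:,0],98).round(3))
E
```

```text
w1 TCP [ 0.56  -0.029  0.16 ] finger end -0.0373 inner|y| 0.0
  y 0 0.03 max x -0.114 -0.116
  y 0.03 0.05 max x -0.037 -0.045
  y 0.05 0.07 max x -0.038 -0.059
  y 0.07 0.1 max x -0.103 -0.104
w2 TCP [0.477 0.248 0.18 ] finger end -0.0374 inner|y| 0.0
  y 0 0.03 max x -0.114 -0.116
  y 0.03 0.05 max x -0.038 -0.045
  y 0.05 0.07 max x -0.037 -0.059
  y 0.07 0.1 max x -0.103 -0.104
w4 TCP [ 0.598 -0.066  0.159] finger end -0.0379 inner|y| 0.0
  y 0 0.03 max x -0.038 -0.052
  y 0.03 0.05 max x -0.038 -0.056
  y 0.05 0.07 max x -0.107 -0.11
  y 0.07 0.1 max x -0.102 -0.104
w5 TCP [ 0.598 -0.06   0.017] finger end -0.038 inner|y| 0.0
  y 0 0.03 max x -0.038 -0.05
  y 0.03 0.05 max x -0.061 -0.11
  y 0.05 0.07 max x -0.114 -0.116
  y 0.07 0.1 max x -0.102 -0.104
```

The tips consistently sit 38 mm behind the reported TCP, and the body 102 mm = 64 + 38 behind it. So the real fingers are 38 mm short of the stated TCP, and the slider was never touched. I'll correct for this and descend with a force check.

```bash
python3 - <<'E'
from h import *
manip.set_gripper(.07,12)
manip.move_linear(S(0,-.1245,.017),.08); manip.dwell(.1)
b=rd(5)
for z in(.002,-.008,-.014,-.018,-.021):
    manip.move_linear(S(0,-.1245,z),.08); f=(rd(2)-b)[2]
    if abs(f)>4: break
print(z,f); manip.dwell(.1)
b=rd(8); np.save("b.npy",b); print("base",b.round(2))
manip.set_gripper(.03,12); manip.dwell(.2)
print("grip",(rd(8)-b).round(3),manip.state()["gripper_width"])
for y in(-.1235,-.1225,-.1215):
    manip.move_linear(S(0,y,z),.02); s=manip.state();print(y,(rd(4)-b).round(3),inS(s["tool_pos"]).round(5))
print(manip.state()["clock"])
E
```

```text
-0.021 -0.8784864581748709
base [ 0.24  0.06  0.01 -0.  ]
grip [-0.16  -0.129 -0.013  0.021] 0.03966395075466294
-0.1235 [-0.601 -2.426 -0.065  0.017] [ 6.0000e-05 -1.2383e-01]
-0.1225 [-0.335 -2.562 -0.176  0.015] [ 5.0000e-05 -1.2259e-01]
-0.1215 [ 0.008 -2.203  0.442  0.026] [ 1.0000e-05 -1.2142e-01]
24.8917
```

The slider is pinched (39.7 mm) with sliding friction of about 2.4 N. Now closing by feel.

```bash
python3 - <<'E'
from h import *
b=np.load("b.npy"); z=-.021
manip.move_linear(S(0,-.104,z),.04)
manip.move_linear(S(0,-.0915,z),.025); print((rd(4)-b).round(2),manip.state()["clock"])
fr=[]; y=-.0915; step=.00025
while y<-.084:
    y+=step; manip.move_linear(S(0,y,z),.01); r=rd(3)-b; f=-r[1]
    if f>3.4:
        r=rd(5)-b; f=-r[1]; print(round(y*1e3,2),r.round(2))
        step=.0001
    else: fr.append(f); step=.00025
    if f>5.6: break
    if manip.state()["clock"]>47: break
s=manip.state();print("fric",np.mean(fr),np.std(fr),"y",y,inS(s["tool_pos"]),s["clock"],s["gripper_width"])
print((rd(10)-b).round(2))
E
```

```text
[-0.01 -1.62  0.57  0.03] 26.1917
-90.75 [-0.34 -3.19  0.64  0.03]
-89.15 [-0.12 -3.06  0.89  0.05]
-88.55 [ 0.02 -4.41  0.69  0.04]
-88.45 [ 0.1  -5.38  0.79  0.06]
-88.35 [ 0.1  -5.48  0.47  0.09]
-88.25 [ 0.25 -5.71  0.48  0.11]
fric 2.992105933051858 0.3740897813980134 y -0.08824999999999998 [ 5.61293098e-05 -8.86660623e-02] 31.4917 0.03981798527058136
[-0.02 -6.08  0.33  0.1 ]
```

Contact: about 6.1 N at the wrist, less 2.4 N slider friction, gives roughly 3.7 N on the pole. One small nudge more, then release and check.

```bash
python3 - <<'E'
from h import *
b=np.load("b.npy"); z=-.021
manip.move_linear(S(0,-.0882,z),.01); manip.dwell(.2); print((rd(10)-b).round(2))
manip.set_gripper(.068,12); manip.dwell(.2); print((rd(5)-b).round(2))
manip.move_linear(S(0,-.0882,.03),.06)
manip.move_linear(S(0,-.11,.16),.15)
im,P,T,K=cap("wrist"); cv2.imwrite("pics/w6.png",im[0:300,120:520])
m=(P[...,2]>.09)&(P[...,2]<.108)&(np.hypot(*(P[...,:2]-S(-.036,-.016,0)[:2]).transpose(2,0,1))<.03)
q=P[m];print(len(q),inS(q.mean(0)),np.ptp(q,axis=0),np.median(q[:,2]),manip.state()["clock"])
E
```

```text
[ 0.22 -5.72  0.56  0.1 ]
[-0.26  0.03 -0.37 -0.01]
2018 [-0.0356762  -0.01644934] [0.03299406 0.03334584 0.01112729] 0.09914319292472601 35.2167
```

View pics/w6.png

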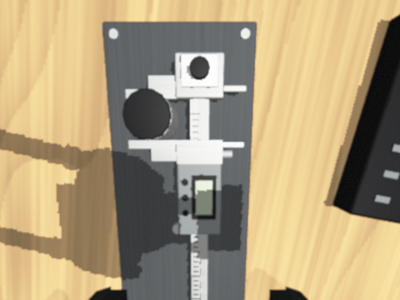

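The pole (148,114 in the crop) is upright, top at 99 mm, at y=-16.4 mm, touching both jaws. The gripper is clear above it, so I'm handing in.

```bash
python3 -c "
from h import *
order.close_job(); print(manip.state()['clock'])"
```

```text
the job is handed in; nothing more can be done
the job is handed in; nothing more can be done
```

The job is handed in. The pole nearest the base (r ≈ 0.54 m) now stands upright on the plate between the jaws, and the slider is closed on it and released. The clock read about 35 s at the last check.

**Last checks**
- **Pole:** its top is at 99 mm and its axis at stand (-35.7, -16.4) mm, well within the jaw length. The last wrist image shows it between both jaws with the gripper clear.
- **Diameter:** the gripper read about 32.5 mm and the wrist camera about 33 mm. I did not read the caliper display.
- **Closing force:** the wrist read 5.7–6.1 N at closing. Taking off the slider's friction of about 2.4 N leaves 3.3–3.7 N on the pole, slightly under the 4 N target. The highest wrist reading was about 6.1 N, so I never saw it near 8 N.
- **Rock:** I did not measure it directly. That force would give about 0.007 rad against the 0.025 limit, and the moment of about 0.1 N m agrees.

**What disagreed or was not checked**
- **Finger length:** the real fingertips sit 38 mm behind the stated TCP. The pole was therefore gripped near its top, and my first pinch closed above the slider without touching it. I saw this in the depth images, corrected for it and repeated the pinch.
- **Force after release:** I could not measure it. The slider's friction alone holds about 2.4 N, so some of the closing force may have relaxed.
- **Other objects:** the arm stayed away from the can, tumbler, charger and carton, but I took no final picture of them.

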